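# Pin a two-plate casting mould into line

## Robot

A 6-joint arm with a two-finger parallel gripper is mounted at the origin on the work surface. World frame = base frame: x ahead of the robot, y to its left, z up, the work surface at z = 0. Lengths are in m, angles in rad, forces in N, time in s.
With the tool pointing down it reaches from about 0.35 to 0.775 m from the base axis. Payload 5.5 kg.
Tool frame: the origin (TCP) lies between the finger pads; the fingertips stand 11 mm ahead of it and the grasp point (between the pads) lies 8 mm behind it (tips_ahead is the distance from the TCP to the fingertips, in m); z points along the fingers, y is the line along which they close (so a half turn about z gives the same grasp; the last joint's range is limited). The gripper opens to 85 mm and grips with 20 to 120 N. Pads are 22 mm wide; open, the fingers measure 114 mm over their backs; the gripper's body (76 mm by 85 mm) begins 54 mm behind the grasp point. The pads swing forward as they close: fully open they stand 13 mm farther back than shut.
Start: joints at [1.202, 0.313, 0.046, 1.304, 0, 1.431], TCP at [0.13, 0.56, 0.242] pointing down, gripper open.
Joint ranges: [-2.76, 2.76], [-0.86, 1.69], [-1.03, 1.26], [-2.2, 2.34], [-1.47, 1.5], [-3.14, 3.14]. Speed limits (rad/s): [2.57, 2.57, 3.14, 3.14, 3.14, 3.14].

## Interface

Orientations are given as a unit quaternion [w, x, y, z].
In Python, from workcell import * gives the robot as it stands. The module is installed in compiled form; this text tells all that it offers.
- The arm moves only by the tool jog_arm, never from a script. Its argument "moves" is a list of rows, each an object with "fingers": the closure, from 0 (fully open) to 1 (shut); "slide": the shift along the tool's x, y, z in mm, a list of three; "angular": the turn, a rotation vector about the tool's x, y, z in degrees, a list of three. A call has 1 to 10 rows; each row is the pose to reach, as a shift and turn from the pose commanded when the call began, along the tool's axes at that moment; what a row does not reach only later rows make up. A row lasts 1/12 s, in which the tool goes at most 41.7 mm and 7.16 degrees, less where a joint would pass 70% of its speed; a pose out of reach is approached as far as the arm can. A call with a gripper value outside its range is refused whole. The fingers move at their own pace and stop on an object; "squeeze" is the grip in N (left out, the last holds). Time passes only in rows, so rows that repeat a pose let the fingers close. It gives the time, the measured TCP pose, the force, the opening and the grip force at its end, in the units of the state.
- get_state(): the state, without advancing time (a new reading comes with each control period).
- read_camera(name): name is "scene" or "side" or "wrist"; returns a dict with "color" (480x640x3 uint8, red, green, blue), "fovy" (degrees; the focal length in pixels is half the picture's height over the tangent of half this angle, whatever the lens; pixels are square), "cx", "cy" (the principal point, pixels), "world_from_camera" (4x4, takes a point from camera to world coordinates); the wrist camera has in their place "tool_from_camera" (4x4, takes a point from camera to tool coordinates, whose origin is the TCP and whose axes are the flange's). Camera axes: x right, y down, z forward; pixel columns grow to the right and rows downward; lengths in m; the calibration is good to about 2 mm. A picture is of the moment at which its call begins: read the wrist's pose just before it. There is no depth.
- hand_in(): hands the job in; it is judged then, once.
Trained networks look in a picture, given as the dict that the camera call returned (one of the last four; its "shot" number tells which), for a name from the list of things; names that differ only in an ending like _2 or _b are one class to them, and where a whole thing is asked for, a point or a joint stands for the part that bears it (a point fixed in the world has none). Each returns a list of dicts, best first, with "p" (0 to 1); they miss things now and then, are a little off and sometimes report something else, mostly with a low value. They report only what shows in the picture. A call takes as long as a camera call. They do not tell look-alikes from the thing itself.
- look_for(target, picture): "point" ([column, row] in pixels, amid what is visible of it).
- tip_of(target, picture): "point" ([column, row] in pixels: a listed point, or the origin of a listed thing).
The state is a dict: "clock": time; "joint_pos": joint angles; "qvel": joint speeds; "tau": joint torques, N m; "tcp_pos": TCP position; "orientation": TCP orientation; "wrist_force": force on the tool from outside, world axes, zero at the start; "ft_torque": the same for the moment, N m; "finger_gap": finger opening in m; "grip_force": force on a finger pad.
Only numpy, scipy, OpenCV 4.12 (cv2) and the standard library are available. Lean on these libraries where they do the work, as an engineer would, in place of code of your own. Each camera call takes 0.05 s, during which the arm holds its last target. There are 200 camera calls.

## Task

Wedge the mould's sprung shutter open with the wooden prop, pressing the prop fully home beside the post and letting go of it. Then push the tapered steel pin straight down through the uncovered holes until its collar sits on the top plate, letting the pin's taper (not a push on the plate) draw the swinging top plate into line. Leave prop and pin in place and do not disturb the flask, bowl and brush.

Things in the scene. Friction and masses are not known exactly. Their poses are not given: they have to be found in the camera images.
- mould: Fixed casting mould on a plywood base 116x290x12 mm. Origin on the table under the bottom plate's pin hole; z up, y lengthwise from plates to shutter post. Dark steel bottom plate z 50-62 mm, aluminium top plate z 63-75 mm, both holes 17.6 mm round, free below down to z 12. Top plate's pivot bolt at y -110; brass pouring cup at y -58, 44 mm wide, top z 99.
- pin_hole (a point): Point on the axis of the bottom plate's (fixed) hole, at the height of the top plate's upper face (75 mm over the table). Its axes are the mould's. This is where the pin must go down.
- plate_hole (a point): Centre of the top plate's hole at its upper face; starts 3.3 to 5 mm to the mould's -x side of pin_hole. Partly hidden by the shutter at first.
- top_plate (a joint): Angle of the top plate about the vertical pivot bolt 110 mm from the hole, rad. 0 = holes in line; starts at 0.03 to 0.045 (counter-clockwise from above). It turns with light friction of about 1 N at the hole and stays where it is left.
- shutter (a joint): How far the shutter has slid open towards mould +y, m; 0 shut, 0.030 at most. A spring shuts it: 1.8 N at 0, 3 N at 0.020. Shut, its 5 mm blade (z 77-82 mm) covers the hole to 3 mm past the axis. The prop when home opens it to 0.020: the blade's edge then stands 17 mm from the axis and clears the pin's collar.
- prop_gap (a point): Top middle edge of the fixed post's face that looks to mould +y (post 22 mm wide, top 112 mm over the table, face at mould y 61 mm). The prop goes down between this face and the tab, flat back against the face. Axes are the mould's. Below, the gap is free to 12 mm over the table and 27 mm wide across x, centred here, between the shutter's side bars.
- tab_edge (a point): Middle of the top edge of the shutter's upright tab (26 mm wide across x, 8 mm thick), on its face that looks at the post; 108 mm over the table, 14 mm from the post's face when shut. It moves with the shutter. Pressing the prop down past it takes up to about 14 N.
- prop_grip (a point): Centre of the handle (18 mm in x, 22 mm in y, 44 mm tall) of the wooden wedge-shaped prop, upright in a wooden stand (75x85x80 mm). z up, x along the wedge's 20 mm width, y along its thickness from flat back to sloping face; for use, y must point along the mould's y. Home: this point 28 mm over prop_gap and 17 mm from it in +y.
- pin_grip (a point): Centre of the round handle (18 mm wide, 44 mm tall) of the steel pin, upright in a square wooden stand (75x75x70 mm). z up along the pin. Home: collar on the top plate, this point 28 mm over pin_hole.
- pin_tip (a point): Centre of the pin's lower end, 86 mm below pin_grip along its axis.
- prop: The prop (90 g); origin at the foot's level, 96 mm below prop_grip, same axes. Flange 34x48x6 mm at z 68-74 (y -29 to 19), which rests on the stand, and on the post's top when home. Below it the flat back is at y -17 mm; the front is upright at y 17 for z 54-68, then slopes in to a foot 6 mm thick (y -17 to -11) at z 0.
- pin: The pin (140 g); origin at its tip, 86 mm below pin_grip. From the tip up: taper from 6 mm to 16 mm wide over 30 mm, 16 mm shank for 28 mm, collar 26 mm wide and 6 mm thick (rests on the stand), handle.
- flask: Bystander: perforated steel casting flask, an open cylinder 72 mm wide, 85 mm tall, origin at its underside.
- bowl: Bystander: white bowl 110 mm wide, 55 mm tall, origin at its underside.
- brush: Bystander: brush lying on the table.
Not all that is in view belongs to the job. There is more than one size of the pin; the one meant has the size given above. There is more than one size of the prop; the one meant has the size given above.

How it is judged:
By the outcome, as a careful person would: the job done as asked, in the order asked, and still so for the second after the job is handed in, with the robot touching nothing.
It also fails if it takes over 64 s, if anything falls off the work surface, if the arm or the gripper's body presses on something with over 40 N, if the wrist force passes 120 N, or if a joint passes its speed limit or range.

## Working session

There is one attempt and no reset: what is moved stays moved. The work goes in short steps, Python scripts to look and compute and a tool call to move; the robot and the scene stay as the last step left them, time stands still between calls to the robot, and variables do not carry over. Pictures are saved under pics/ and viewed, at most 10 in all, crops included, and the job is handed in when it is done.

Besides the shell and the picture viewer there is one more tool, called as a command line: name --argument value ..., lists and objects as JSON in quotes. jog_arm: Moves the arm, as the interface text tells. Its arguments: {"type":"object","properties":{"moves":{"type":"array","items":{"type":"object","properties":{"fingers":{"type":"number"},"slide":{"type":"array","items":{"type":"number"}},"angular":{"type":"array","items":{"type":"number"}}}}},"squeeze":{"type":"number"}},"required":["moves"]}

```bash
mkdir -p pics; cat > h.py <<'E'
from workcell import *
import numpy as np, cv2
from scipy.spatial.transform import Rotation as R
def pose(s=None):
    s=s or get_state(); q=s["orientation"]
    T=np.eye(4); T[:3,:3]=R.from_quat([q[1],q[2],q[3],q[0]]).as_matrix(); T[:3,3]=s["tcp_pos"]; return T
def shot(n):
    T=pose(); p=read_camera(n)
    p["W"]=T@np.array(p["tool_from_camera"]) if n=="wrist" else np.array(p["world_from_camera"])
    p["f"]=240/np.tan(np.radians(p["fovy"])/2); return p
def ray(p,px):
    d=np.array([(px[0]-p["cx"])/p["f"],(px[1]-p["cy"])/p["f"],1.]); return p["W"][:3,3],p["W"][:3,:3]@d
def atz(p,px,z):
    o,d=ray(p,px); return o+d*(z-o[2])/d[2]
def tri(obs):
    A=np.zeros((3,3));b=np.zeros(3)
    for p,px in obs:
        o,d=ray(p,px); d=d/np.linalg.norm(d); M=np.eye(3)-np.outer(d,d); A+=M;b+=M@o
    x=np.linalg.solve(A,b)
    return x,[round(1000*np.linalg.norm(np.cross(x-ray(p,px)[0],ray(p,px)[1]/np.linalg.norm(ray(p,px)[1]))),1) for p,px in obs]
def proj(p,X):
    c=np.linalg.inv(p["W"])@np.append(X,1); return [p["cx"]+p["f"]*c[0]/c[2],p["cy"]+p["f"]*c[1]/c[2]]
def save(p,name): cv2.imwrite(f"pics/{name}.png",cv2.cvtColor(p["color"],cv2.COLOR_RGB2BGR))
E
python3 - <<'E'
from h import *
print(get_state())
for n in ["scene","side","wrist"]:
    p=shot(n); save(p,n+"0"); print(n,p["f"],p["cx"],p["cy"],p["W"].round(3).tolist())
    for t in ["pin_grip","prop_grip","prop_gap","pin_hole","plate_hole","tab_edge","mould"]:
        print(t,[(np.round(d["point"]).tolist(),round(d["p"],2)) for d in tip_of(t,p)][:4])
E
```

```text
{'clock': 0.0, 'joint_pos': array([ 1.20243718e+00,  3.14025517e-01,  4.49499867e-02,  1.30360452e+00,
       -6.42892112e-06,  1.43119183e+00]), 'qvel': array([-0.00196153,  0.00147004, -0.00014256, -0.00231466, -0.00033889,
       -0.00182545]), 'tau': array([ 1.19504821e-03, -4.80623531e+01,  2.98534012e+01,  1.90199038e-02,
        3.15645877e-06,  1.73159987e-05]), 'tcp_pos': array([0.13021911, 0.55954012, 0.24138272]), 'orientation': array([-2.33540876e-04,  1.14128052e-01,  9.93465601e-01, -9.12454156e-04]), 'wrist_force': array([ 0.54091468,  0.15914095, -0.38010565]), 'ft_torque': array([-0.07482366, -0.00160688, -0.02015745]), 'grip_force': 0.0, 'finger_gap': 0.08554980287268522}
scene 437.9076794011906 330.8023458765777 233.23127024474724 [[-0.455, 0.489, -0.745, 1.172], [0.891, 0.244, -0.384, 0.426], [-0.005, -0.838, -0.546, 0.586], [0.0, 0.0, 0.0, 1.0]]
pin_grip [([387.0, 288.0], 0.73), ([341.0, 276.0], 0.54)]
prop_grip [([416.0, 234.0], 0.92), ([450.0, 250.0], 0.76)]
prop_gap [([252.0, 211.0], 0.72)]
pin_hole [([235.0, 215.0], 0.57)]
plate_hole [([236.0, 214.0], 0.76)]

[... 164 characters left out ...]
25, 0.614, -0.719, 0.645], [-0.009, -0.763, -0.647, 0.63], [0.0, 0.0, 0.0, 1.0]]
pin_grip [([271.0, 287.0], 0.75), ([219.0, 306.0], 0.56)]
prop_grip [([314.0, 332.0], 0.81), ([148.0, 335.0], 0.72), ([386.0, 422.0], 0.66), ([214.0, 256.0], 0.61)]
prop_gap [([341.0, 189.0], 0.91), ([356.0, 190.0], 0.52)]
pin_hole [([356.0, 188.0], 0.76)]
plate_hole [([360.0, 190.0], 0.94)]
tab_edge [([338.0, 192.0], 0.93)]
mould [([358.0, 216.0], 0.6)]
wrist 350.79171600709236 319.66893280286934 238.92295310329783 [[0.226, 0.921, 0.318, 0.049], [0.974, -0.213, -0.075, 0.58], [-0.001, 0.327, -0.945, 0.374], [0.0, 0.0, 0.0, 1.0]]
pin_grip []
prop_grip []
prop_gap []
pin_hole []
plate_hole []
tab_edge []
mould []
```

View pics/scene0.png

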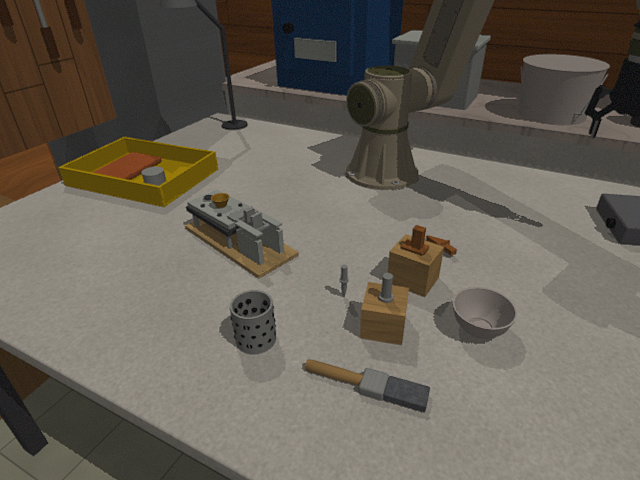

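View pics/side0.png

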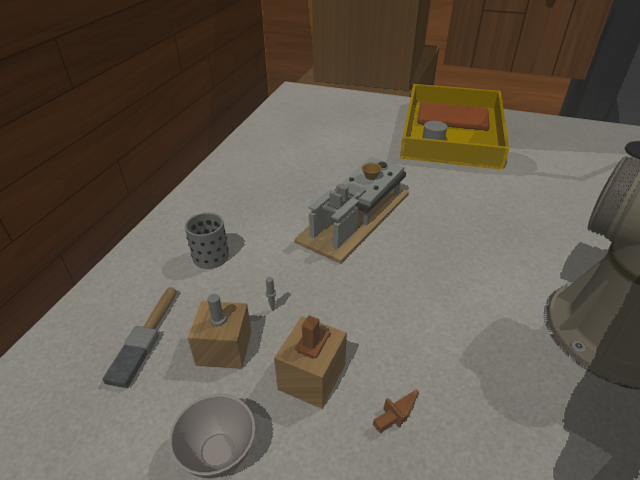

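The scene picture shows the mould at about (240,235), with the cup at (220,200) and the shutter end at (265,245). The pin is in its stand at (387,288), with a small decoy pin at (344,280). The prop is in its stand at (418,237), with a decoy lying at (440,243). The side picture agrees: mould (355,205), pin (215,308), prop (312,332), and decoys at (270,292) and (395,412).

```bash
python3 - <<'E'
from h import *
a=shot("scene"); b=shot("side")
T={"pin_grip":((387,288),(219,306)),"prop_grip":((416,234),(314,332)),"prop_gap":((252,211),(341,189)),"pin_hole":((235,215),(356,188)),"plate_hole":((236,214),(360,190)),"tab_edge":((254,211),(338,192)),"mould":((236,239),(358,216)),
"flask":None,"bowl":None,"pin_tip":None,"prop":None}
for t,g in T.items():
    q=[]
    for i,p in enumerate((a,b)):
        L=[d["point"] for d in tip_of(t,p)]
        if g: L=sorted(L,key=lambda c:np.hypot(*(np.array(c)-g[i])))
        q.append(L[0] if L else g[i] if g else None)
    if None in [x if x is None else 1 for x in q]: print(t,'none');continue
    x,r=tri([(a,q[0]),(b,q[1])]); print(t,(1000*x).round(1),r)
E
```

```text
pin_grip [609.2 239.1  93.9] [np.float64(2.5), np.float64(2.5)]
prop_grip [450.4 250.2 113.2] [np.float64(2.2), np.float64(2.2)]
prop_gap [522.3 -97.8 112. ] [np.float64(0.0), np.float64(0.0)]
pin_hole [ 504.6 -153.2   79.9] [np.float64(1.1), np.float64(1.1)]
plate_hole [ 498.1 -168.3   75.9] [np.float64(3.8), np.float64(3.8)]
tab_edge [ 521.6 -100.9  105.6] [np.float64(0.9), np.float64(0.9)]
mould [ 508.3 -167.6    4.9] [np.float64(3.6), np.float64(3.6)]
flask [7.441e+02 5.370e+01 7.000e-01] [np.float64(3.2), np.float64(3.2)]
bowl [539.7 397.9  -7. ] [np.float64(1.9), np.float64(1.9)]
pin_tip [570.8 146.5   4.2] [np.float64(1.8), np.float64(1.8)]
prop [287.6 238.8   7.1] [np.float64(6.0), np.float64(6.0)]
```

jog_arm --moves '[{"fingers": 0, "slide": [-38, -23, 0]}, {"slide": [-76, -46, 0]}, {"slide": [-114, -69, 0]}, {"slide": [-152, -91, 0]}, {"slide": [-190, -114, 0]}, {"slide": [-228, -137, 0]}, {"slide": [-266, -160, 0]}, {"slide": [-304, -182, 0]}, {"slide": [-330, -198, 0]}, {"slide": [-340, -204, 0]}]'

```text
schema error: expected keys fingers, slide, angular
```

```bash
python3 - <<'E'
from h import *
print(pose().round(3).tolist())
p=shot("wrist"); save(p,"w1")
for t in ["prop_grip","pin_grip","prop"]: print(t,[(np.round(d["point"],1).tolist(),round(d["p"],2)) for d in tip_of(t,p)], look_for(t,p)[:2])
E
```

```text
[[-0.974, 0.227, 0.0, 0.13], [0.227, 0.974, 0.0, 0.56], [-0.0, 0.0, -1.0, 0.242], [0.0, 0.0, 0.0, 1.0]]
prop_grip [] [{'point': [114.9, 383.0], 'p': 0.71}]
pin_grip [] []
prop [([103.4, 380.7], 0.66)] [{'point': [112.5, 382.8], 'p': 0.45}]
```

View pics/w1.png

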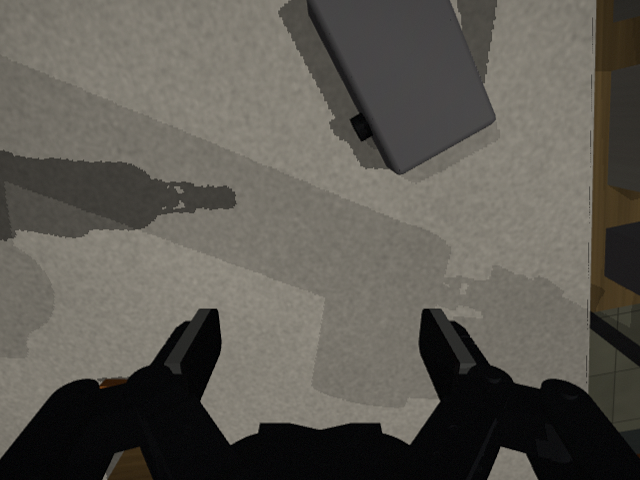

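The first call was refused because every row needs all three keys. The picture shows the start view: only table, the grey box and the open fingers at (205,340) and (440,340).

jog_arm --moves '[{"fingers": 0, "slide": [-38, -23, 0], "angular": [0, 0, 0]}, {"fingers": 0, "slide": [-76, -46, 0], "angular": [0, 0, 0]}, {"fingers": 0, "slide": [-114, -69, 0], "angular": [0, 0, 0]}, {"fingers": 0, "slide": [-150, -91, 0], "angular": [0, 0, 0]}, {"fingers": 0, "slide": [-186, -113, 0], "angular": [0, 0, 0]}, {"fingers": 0, "slide": [-222, -135, 0], "angular": [0, 0, 0]}, {"fingers": 0, "slide": [-258, -157, 0], "angular": [0, 0, 0]}, {"fingers": 0, "slide": [-294, -179, 0], "angular": [0, 0, 0]}, {"fingers": 0, "slide": [-325, -200, 0], "angular": [0, 0, 0]}, {"fingers": 0, "slide": [-340, -210, 0], "angular": [0, 0, 0]}]'

```text
clock: 3.58
tcp_pos: [0.4164, 0.2757, 0.2425]
orientation: [0.001, 0.115, 0.993, -0.0]
wrist_force: [0.9, 0.5, -0.2]
finger_gap: 0.0857
grip_force: 0.0
```

```bash
python3 - <<'E'
from h import *
print(pose().round(3).tolist())
p=shot("wrist"); save(p,"w2"); np.savez("w2.npz",W=p["W"],f=p["f"],cx=p["cx"],cy=p["cy"])
for t in ["prop_grip","pin_grip","prop"]: print(t,[(np.round(d["point"],1).tolist(),round(d["p"],2),atz(p,d["point"],{"prop_grip":.108,"pin_grip":.098,"prop":.012}[t]).round(4)) for d in tip_of(t,p)])
E
```

```text
[[-0.973, 0.229, 0.001, 0.416], [0.229, 0.973, -0.0, 0.276], [-0.002, -0.0, -1.0, 0.243], [0.0, 0.0, 0.0, 1.0]]
prop_grip [([320.2, 117.3], 0.96, array([0.3352, 0.2955, 0.108 ])), ([299.2, 281.8], 0.7, array([0.4581, 0.2486, 0.108 ]))]
pin_grip [([334.0, 413.2], 0.72, array([0.6126, 0.2448, 0.098 ]))]
prop [([249.6, 85.5], 0.97, array([0.2921, 0.2368, 0.012 ])), ([308.5, 245.2], 0.61, array([0.4617, 0.2527, 0.012 ])), ([299.0, 282.1], 0.2, array([0.5028, 0.2314, 0.012 ]))]
```

View pics/w2.png

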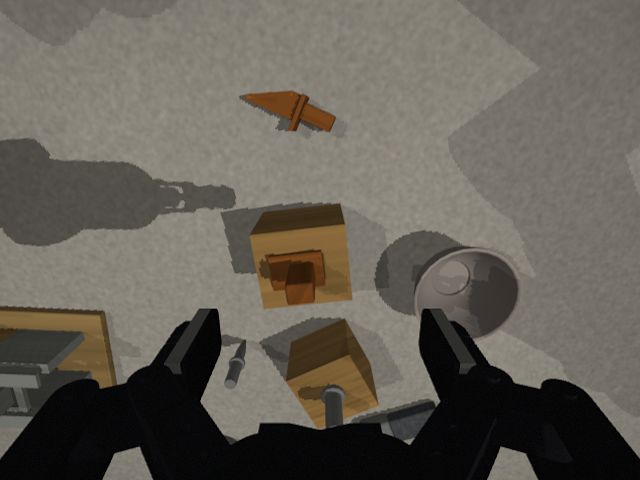

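The picture shows the wanted prop upright in its stand at (299,280), with the decoy prop lying at (290,108). The small decoy pin is at (237,362) and the pin in its stand at (334,400). The flange sticks out more to image left, so prop +y is image right, roughly world +y.

```bash
python3 - <<'E'
import cv2
a=cv2.imread("pics/w2.png")
cv2.imwrite("pics/w2c.png",cv2.resize(a[235:315,245:365],None,fx=6,fy=6,interpolation=cv2.INTER_CUBIC))
E
```

```text
(no output)
```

View pics/w2c.png

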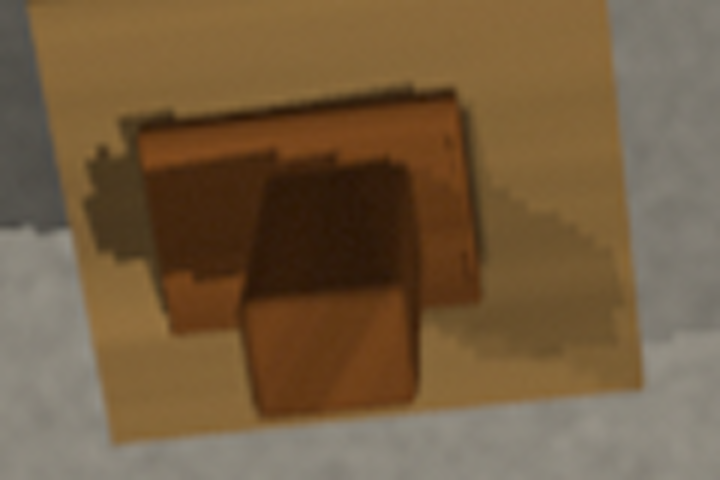

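The zoomed crop shows flange corners at (140,128), (455,92), (480,298), (172,330) and handle-top corners at (247,300), (410,288), (415,400), (258,415). The flange overhangs further to the left, so that side is prop -y.

```bash
python3 - <<'E'
from h import *
p=dict(np.load("w2.npz"))
def c(l,z): return np.array([atz(p,(x/6+245-.4,y/6+235-.4),z)[:2]*1000 for x,y in l])
for nm,l,z in (("handle",[(247,300),(410,288),(415,400),(258,415)],.130),("flange",[(140,128),(455,92),(480,298),(172,330)],.086)):
    q=c(l,z); ey=(q[1]-q[0]+q[2]-q[3])/2; ex=(q[3]-q[0]+q[2]-q[1])/2
    print(nm,q.mean(0).round(1),np.linalg.norm(ey).round(1),np.linalg.norm(ex).round(1),"yaw y-dir",np.degrees(np.arctan2(ey[1],ey[0])).round(1),"x-dir",np.degrees(np.arctan2(ex[1],ex[0])).round(1))
    if nm=="flange": print("grip est",(q.mean(0)+5*ey/np.linalg.norm(ey)).round(1))
T=pose(); print("tool y yaw",np.degrees(np.arctan2(T[1,1],T[0,1])))
E
```

```text
handle [457.6 250.6] 20.9 16.5 yaw y-dir 82.2 x-dir -10.7
flange [456.6 245.2] 47.1 33.5 yaw y-dir 83.6 x-dir -7.1
grip est [457.2 250.2]
tool y yaw 76.76938019474292
```

jog_arm --moves '[{"fingers": 0, "slide": [-23, -8, 20], "angular": [0, 0, -3]}, {"fingers": 0.3, "slide": [-46, -15, 42], "angular": [0, 0, -5.7]}, {"fingers": 0.3, "slide": [-46, -15, 42], "angular": [0, 0, -5.7]}, {"fingers": 0.3, "slide": [-46, -15, 42], "angular": [0, 0, -5.7]}]'

```text
clock: 4.12
tcp_pos: [0.4541, 0.2537, 0.199]
orientation: [-0.002, 0.065, 0.998, -0.0]
wrist_force: [-0.5, 0.5, 0.2]
finger_gap: 0.0598
grip_force: 0.0
```

```bash
python3 - <<'E'
from h import *
s=get_state(); print(pose(s).round(4).tolist(), s["finger_gap"])
q=dict(np.load("w2.npz"))
p=shot("wrist"); save(p,"w3"); np.savez("w3.npz",W=p["W"],f=p["f"],cx=p["cx"],cy=p["cy"])
d=tip_of("prop_grip",p); print([(np.round(x["point"],1).tolist(),round(x["p"],2)) for x in d])
b=min(d,key=lambda x:abs(x["point"][0]-310)+abs(x["point"][1]-300))["point"]
print(tri([(q,(299.2,281.8)),(p,b)]), atz(p,b,.108))
a=cv2.imread("pics/w3.png"); x,y=map(int,b)
cv2.imwrite("pics/w3c.png",cv2.resize(a[y-80:y+80,x-100:x+100],None,fx=4,fy=3.75,interpolation=cv2.INTER_CUBIC)); print(x-100,y-80)
E
```

```text
[[-0.9916, 0.1291, -0.0032, 0.4541], [0.1291, 0.9916, -0.0006, 0.2537], [0.0031, -0.0011, -1.0, 0.199], [0.0, 0.0, 0.0, 1.0]] 0.05977724389076788
[([351.3, 66.8], 0.82), ([315.8, 258.8], 0.63)]
(array([0.45876485, 0.24968442, 0.11030804]), [np.float64(1.7), np.float64(1.7)]) [0.46134752 0.25029956 0.108     ]
215 178
```

View pics/w3c.png

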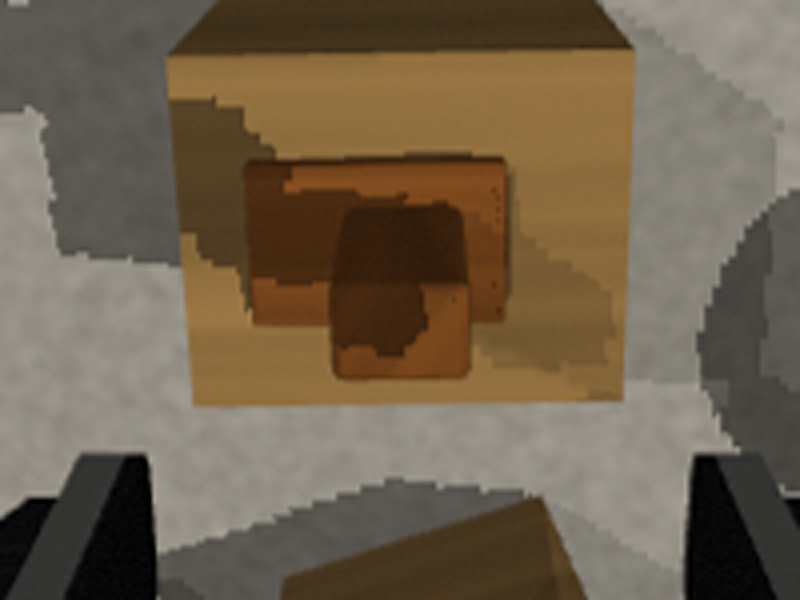

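The crop shows the prop square to the gripper, with the handle top spanning (335..468, 283..377) between open fingers at columns 150 and 690.

```bash
python3 - <<'E'
from h import *
p=dict(np.load("w3.npz"))
for nm,l,z in (("handle",[(335,283),(467,283),(470,375),(333,378)],.130),("flange",[(247,160),(506,158),(502,322),(255,325)],.086)):
    q=np.array([atz(p,(x/4+215-.4,y/3.75+178-.4),z)[:2]*1000 for x,y in l]); ey=(q[1]-q[0]+q[2]-q[3])/2; ex=(q[3]-q[0]+q[2]-q[1])/2
    print(nm,q.mean(0).round(1),np.linalg.norm(ey).round(1),np.linalg.norm(ex).round(1),np.degrees(np.arctan2(ey[1],ey[0])).round(1),np.degrees(np.arctan2(ex[1],ex[0])).round(1),(q.mean(0)+5*ey/np.linalg.norm(ey)).round(1))
print(pose().round(4).tolist(), get_state()["finger_gap"])
E
```

```text
handle [457.  250.6] 20.9 16.8 83.4 -7.4 [457.6 255.6]
flange [456.5 245.5] 46.9 34.5 83.3 -7.3 [457.1 250.5]
[[-0.9918, 0.1279, -0.0005, 0.4543], [0.1279, 0.9918, 0.0003, 0.2544], [0.0006, 0.0003, -1.0, 0.2007], [0.0, 0.0, 0.0, 1.0]] 0.060120861218633
```

jog_arm --moves '[{"fingers": 0.3, "slide": [-3, -3, 25], "angular": [0, 0, -0.6]}, {"fingers": 0.3, "slide": [-3, -3, 55], "angular": [0, 0, -0.6]}, {"fingers": 0.3, "slide": [-3, -3, 80], "angular": [0, 0, -0.6]}, {"fingers": 0.4, "slide": [-3, -3, 95], "angular": [0, 0, -0.6]}, {"fingers": 0.5, "slide": [-3, -3, 95], "angular": [0, 0, -0.6]}, {"fingers": 0.8, "slide": [-3, -3, 95], "angular": [0, 0, -0.6]}, {"fingers": 0.9, "slide": [-3, -3, 95], "angular": [0, 0, -0.6]}, {"fingers": 0.9, "slide": [-3, -3, 95], "angular": [0, 0, -0.6]}, {"fingers": 0.9, "slide": [-3, -3, 95], "angular": [0, 0, -0.6]}, {"fingers": 0.9, "slide": [-3, -3, 95], "angular": [0, 0, -0.6]}]' --squeeze 80

```text
clock: 5.05
tcp_pos: [0.4589, 0.2507, 0.1071]
orientation: [0.001, 0.059, 0.998, 0.001]
wrist_force: [-0.8, 1.9, 6.7]
finger_gap: 0.021
grip_force: 78.9
```

jog_arm --moves '[{"fingers": 0.9, "slide": [0, 0, -30], "angular": [0, 0, 0]}, {"fingers": 0.9, "slide": [0, 0, -70], "angular": [0, 0, 0]}, {"fingers": 0.9, "slide": [0, 0, -110], "angular": [0, 0, 0]}, {"fingers": 0.9, "slide": [0, 0, -150], "angular": [0, 0, 0]}, {"fingers": 0.9, "slide": [-15, -28, -155], "angular": [0, 0, 1]}, {"fingers": 0.9, "slide": [-32, -60, -155], "angular": [0, 0, 2]}, {"fingers": 0.9, "slide": [-49, -92, -155], "angular": [0, 0, 3]}, {"fingers": 0.9, "slide": [-66, -124, -155], "angular": [0, 0, 4]}, {"fingers": 0.9, "slide": [-83, -156, -155], "angular": [0, 0, 5]}, {"fingers": 0.9, "slide": [-100, -188, -155], "angular": [0, 0, 6]}]' --squeeze 80

```text
clock: 5.88
tcp_pos: [0.5353, 0.0497, 0.2609]
orientation: [0.001, 0.112, 0.994, 0.0]
wrist_force: [0.6, 0.1, -0.8]
finger_gap: 0.0209
grip_force: 78.8
```

```bash
python3 - <<'E'
from h import *
s=get_state(); T=pose(s); print(T.round(4).tolist(), s["finger_gap"],s["wrist_force"])
print((T[:3,:3].T@(np.array([.600,-.110,.26])-T[:3,3])*1000).round())
E
```

```text
[[-0.9749, 0.2226, 0.001, 0.5353], [0.2226, 0.9749, -0.0, 0.0497], [-0.001, 0.0002, -1.0, 0.2609], [0.0, 0.0, 0.0, 1.0]] 0.02088478129760957 [ 0.61537071  0.08628681 -0.76391823]
[ -99. -141.    1.]
```

jog_arm --moves '[{"fingers": 0.9, "slide": [-20, -30, 0], "angular": [0, 0, 0]}, {"fingers": 0.9, "slide": [-40, -60, 0], "angular": [0, 0, 0]}, {"fingers": 0.9, "slide": [-60, -90, 0], "angular": [0, 0, 0]}, {"fingers": 0.9, "slide": [-80, -120, 0], "angular": [0, 0, 0]}, {"fingers": 0.9, "slide": [-95, -138, 0], "angular": [0, 0, 0]}, {"fingers": 0.9, "slide": [-99, -141, 0], "angular": [0, 0, 0]}, {"fingers": 0.9, "slide": [-99, -141, 0], "angular": [0, 0, 0]}, {"fingers": 0.9, "slide": [-99, -141, 0], "angular": [0, 0, 0]}]' --squeeze 80

```text
clock: 6.55
tcp_pos: [0.5999, -0.1078, 0.2601]
orientation: [-0.0, 0.112, 0.994, 0.0]
wrist_force: [-0.1, -0.1, -0.5]
finger_gap: 0.0209
grip_force: 78.7
```

```bash
python3 - <<'E'
from h import *
s=get_state(); print(pose(s).round(4).tolist())
p=shot("wrist"); save(p,"w4"); np.savez("w4.npz",W=p["W"],f=p["f"],cx=p["cx"],cy=p["cy"])
Z={"prop_gap":.112,"tab_edge":.108,"pin_hole":.075,"plate_hole":.075,"mould":0,"prop":.166}
for t in Z: print(t,[(np.round(d["point"],1).tolist(),round(d["p"],2),atz(p,d["point"],Z[t]).round(4)) for d in tip_of(t,p)][:2])
E
```

```text
[[-0.975, 0.2223, -0.0007, 0.5999], [0.2223, 0.975, 0.0007, -0.1078], [0.0009, 0.0006, -1.0, 0.2601], [0.0, 0.0, 0.0, 1.0]]
prop_gap [([300.3, 126.4], 0.93, array([ 0.5212, -0.1046,  0.112 ]))]
tab_edge [([316.0, 128.1], 0.85, array([ 0.5251, -0.0933,  0.108 ])), ([250.0, 122.6], 0.7, array([ 0.5099, -0.1419,  0.108 ]))]
pin_hole [([232.9, 121.2], 0.94, array([ 0.5046, -0.162 ,  0.075 ])), ([467.4, 278.0], 0.41, array([0.6977, 0.021 , 0.075 ]))]
plate_hole [([229.0, 119.3], 0.78, array([ 0.5024, -0.1648,  0.075 ])), ([319.4, 246.0], 0.34, array([ 0.6321, -0.115 ,  0.075 ]))]
mould [([249.4, 121.8], 0.64, array([ 0.5057, -0.1625,  0.    ]))]
prop []
```

View pics/w4.png

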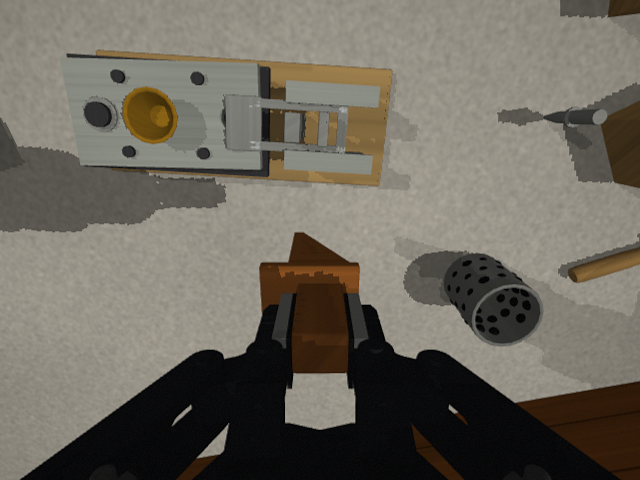

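The picture shows the prop held squarely with its thin foot at (300,235), flat back towards image left, which is the post side. The mould runs left to right: bolt (97,115), cup (150,114), shutter blade (240,122), post about (294,127), tab about (323,128), and base corners at (391,70) and (379,186).

```bash
python3 - <<'E'
from h import *
p=dict(np.load("w4.npz"))
def ln(a,b,z):
    A,B=atz(p,a,z)*1000,atz(p,b,z)*1000; return A.round(1)[:2],B.round(1)[:2],np.degrees(np.arctan2(B[1]-A[1],B[0]-A[0])).round(2),np.linalg.norm(B-A).round(1)
print(ln((97,51),(391,70),.012)); print(ln((250,180),(379,186),.012)); print(ln((379,186),(391,70),.012))
print(ln((97,115),(150,114),.08)); print("bolt-gap",ln((97,115),(300.3,126.4),.112))
a=cv2.imread("pics/w4.png")
cv2.imwrite("pics/w4c.png",cv2.resize(a[40:200,210:410],None,fx=4,fy=3.75,interpolation=cv2.INTER_CUBIC))
E
```

```text
(array([ 411. , -285.5]), array([490.6, -10.7]), np.float64(73.86), np.float64(286.1))
(array([ 563.7, -176.6]), array([601.1, -41.4]), np.float64(74.54), np.float64(140.3))
(array([601.1, -41.4]), array([490.6, -10.7]), np.float64(164.47), np.float64(114.8))
(array([ 474.8, -270.6]), array([ 483.9, -226.9]), np.float64(78.22), np.float64(44.6))
bolt-gap (array([ 479.3, -252. ]), array([ 521.2, -104.6]), np.float64(74.14), np.float64(153.2))
```

View pics/w4c.png

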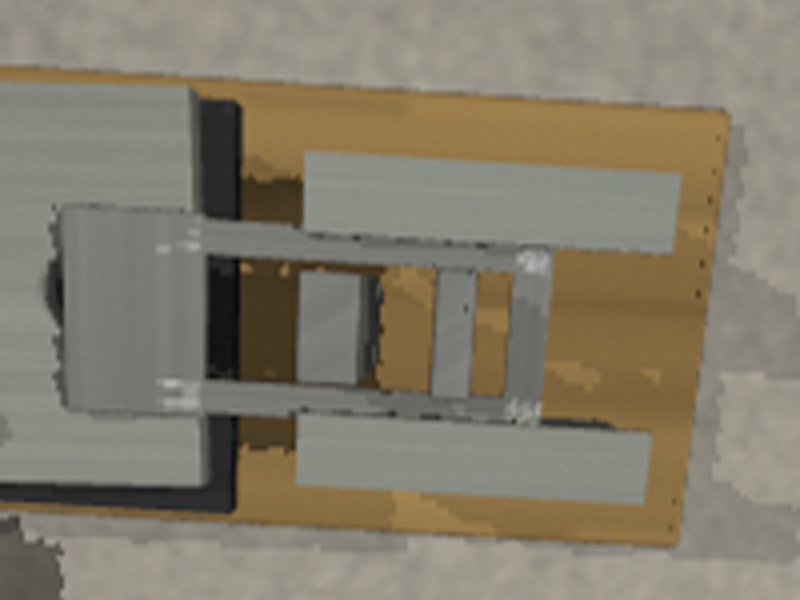

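The crop shows the post top with its +y edge at crop (359,275..385), which is full-picture pixel (299.6,127.8). The tab's near edge is at crop (436,270..398), the blade is at left, and the gap between the side bars is clear.

jog_arm --moves '[{"fingers": 0.9, "slide": [25, 2, 10], "angular": [0, 0, 1.5]}, {"fingers": 0.9, "slide": [50, 4, 20], "angular": [0, 0, 3]}, {"fingers": 0.9, "slide": [70, 6, 25], "angular": [0, 0, 3]}, {"fingers": 0.9, "slide": [77, 6, 25], "angular": [0, 0, 3]}, {"fingers": 0.9, "slide": [77, 6, 25], "angular": [0, 0, 3]}, {"fingers": 0.9, "slide": [77, 6, 25], "angular": [0, 0, 3]}]' --squeeze 80

```text
clock: 7.4
tcp_pos: [0.5273, -0.0851, 0.2362]
orientation: [0.001, 0.137, 0.991, -0.0]
wrist_force: [1.0, -0.7, -0.5]
finger_gap: 0.0207
grip_force: 78.7
```

```bash
python3 - <<'E'
from h import *
Ts=[]; 
q=dict(np.load("w4.npz")); s=get_state(); T=pose(s); print(T.round(4).tolist())
p=shot("wrist"); save(p,"w5"); np.savez("w5.npz",W=p["W"],f=p["f"],cx=p["cx"],cy=p["cy"],T=T)
a=shot("scene"); b=shot("side"); save(a,"s5a"); save(b,"s5b")
Z={"prop_gap":.112,"tab_edge":.108,"pin_hole":.075,"plate_hole":.075,"prop":.140,"prop_grip":.236}
for t in Z:
  for n,c in (("w",p),("a",a),("b",b)):
    print(n,t,[(np.round(d["point"],1).tolist(),round(d["p"],2),atz(c,d["point"],Z[t]).round(4).tolist()) for d in tip_of(t,c)][:2])
print(proj(p,atz(q,(299.6,127.8),.112)),atz(q,(299.6,127.8),.112))
cv2.imwrite("pics/w5c.png",cv2.resize(cv2.imread("pics/w5.png")[120:380,180:480],None,fx=2.5,fy=2.3,interpolation=cv2.INTER_CUBIC))
E
```

```text
[[-0.9623, 0.2721, 0.0023, 0.5273], [0.2721, 0.9623, -0.0007, -0.0851], [-0.0024, 0.0, -1.0, 0.2362], [0.0, 0.0, 0.0, 1.0]]
w prop_gap [([293.0, 234.0], 0.87, [0.523, -0.1048, 0.112])]
a prop_gap [([249.5, 213.3], 0.72, [0.5354, -0.0972, 0.112])]
b prop_gap [([338.6, 189.9], 0.97, [0.5226, -0.0962, 0.112])]
w tab_edge [([310.8, 232.8], 0.94, [0.527, -0.0918, 0.108])]
a tab_edge [([255.7, 212.8], 0.91, [0.5223, -0.0909, 0.108])]
b tab_edge [([336.6, 189.8], 0.95, [0.5282, -0.101, 0.108])]
w pin_hole [([225.0, 221.9], 0.67, [0.5074, -0.1647, 0.075])]
a pin_hole [([233.2, 213.1], 0.94, [0.5017, -0.1722, 0.075])]
b pin_hole [([356.5, 187.8], 0.86, [0.5044, -0.1685, 0.075])]
w plate_hole [([225.5, 212.3], 0.93, [0.4995, -0.1612, 0.075])]
a plate_hole [([235.7, 213.3], 0.8, [0.4998, -0.1665, 0.075])]
b plate_hole [([360.9, 187.5], 0.82, [0.4959, -0.1725, 0.075])]
w prop []
a prop [([255.9, 197.5], 0.8, [0.5125, -0.0935, 0.14]), ([431.2, 238.9], 0.71, [0.5003, 0.285, 0.14])]
b prop [([334.9, 181.9], 0.89, [0.5256, -0.0799, 0.14])]
w prop_grip [([321.0, 325.4], 0.79, [0.5295, -0.0846, 0.236])]
a prop_grip [([247.7, 155.2], 0.67, [0.5147, -0.1004, 0.236]), ([450.4, 251.2], 0.67, [0.6629, 0.3473, 0.236])]
b prop_grip [([386.7, 421.9], 0.81, [0.322, 0.4212, 0.236]), ([339.5, 134.8], 0.69, [0.5205, -0.0863, 0.236])]
[np.float64(291.9575173374465), np.float64(233.02782923155573)] [ 0.52204876 -0.10536744  0.112     ]
```

View pics/w5c.png

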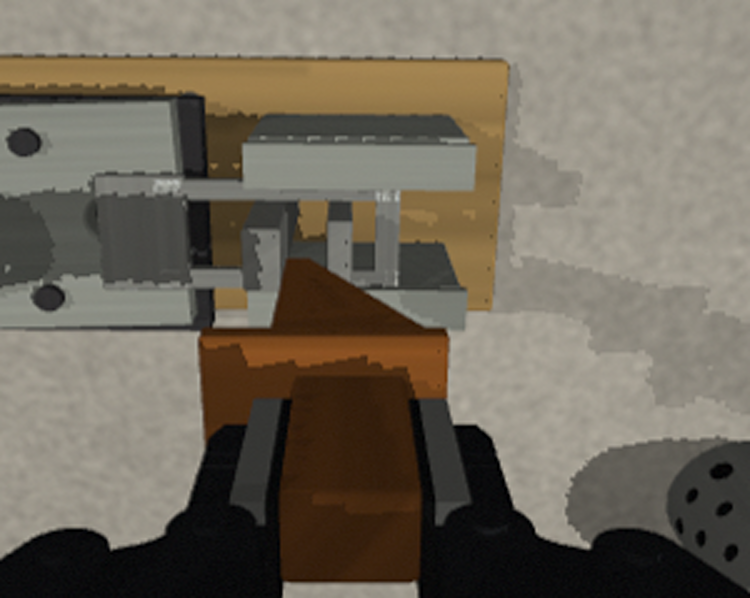

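The crop shows the prop over the gap: foot edge at crop (290..312,258), flat back towards the post, whose top right edge is at crop (279,228..285), and the tab at (340,235). The mould edges are parallel to the tool axes.

```bash
python3 - <<'E'
from h import *
p=dict(np.load("w5.npz")); q=dict(np.load("w4.npz")); T=p["T"]
print("G",tri([(q,(299.6,127.8)),(p,(292.4,233.2))]))
u=T[:3,1]; mx=-T[:3,0]
g=T[:3,3]+[0,0,.002]
for nm,dy,dx,z in (("footback-x",-17,-10,-96),("footfront-x",-11,-10,-96),("frontslope top",17,-10,-42),("flange -y-x top",-29,-17,-22),("flange +y-x",19,-17,-22)):
    X=g+u*dy/1000+mx*dx/1000+[0,0,z/1000]; c=proj(p,X); print(nm,np.round([(c[0]-180)*2.5,(c[1]-120)*2.3]))
E
```

```text
G (array([ 0.5221072 , -0.10518375,  0.11236034]), [np.float64(0.2), np.float64(0.2)])
footback-x [285. 258.]
footfront-x [307. 258.]
frontslope top [427. 331.]
flange -y-x top [193. 338.]
flange +y-x [447. 338.]
```

jog_arm --moves '[{"fingers": 0.9, "slide": [0, -2, 10], "angular": [0, 0, 0]}, {"fingers": 0.9, "slide": [0, -2, 20], "angular": [0, 0, 0]}, {"fingers": 0.9, "slide": [0, -2, 30], "angular": [0, 0, 0]}, {"fingers": 0.9, "slide": [0, -2, 38], "angular": [0, 0, 0]}, {"fingers": 0.9, "slide": [0, -2, 42], "angular": [0, 0, 0]}, {"fingers": 0.9, "slide": [0, -2, 42], "angular": [0, 0, 0]}]' --squeeze 110

```text
clock: 8.95
tcp_pos: [0.525, -0.0868, 0.1916]
orientation: [-0.001, 0.138, 0.99, 0.0]
wrist_force: [-0.2, 1.0, -0.7]
finger_gap: 0.0209
grip_force: 108.0
```

```bash
python3 - <<'E'
from h import *
s=get_state(); T=pose(s); print(T.round(4).tolist(),s["wrist_force"])
p=shot("wrist"); save(p,"w6"); np.savez("w6.npz",W=p["W"],f=p["f"],cx=p["cx"],cy=p["cy"],T=T)
G=np.array([.5221,-.1052,.112]); print("rel", ((T[:3,3]-G)@T[:3,1]*1000).round(1), ((T[:3,3]-G)@-T[:3,0]*1000).round(1))
for t,z in (("prop_gap",.112),("tab_edge",.108)): print(t,[(np.round(d["point"],1).tolist(),round(d["p"],2),atz(p,d["point"],z).round(4).tolist()) for d in tip_of(t,p)][:2])
E
```

```text
[[-0.9621, 0.2725, -0.0026, 0.525], [0.2725, 0.9621, 0.0007, -0.0868], [0.0027, -0.0001, -1.0, 0.1916], [0.0, 0.0, 0.0, 1.0]] [-0.21904172  1.02564105 -0.67817066]
rel 18.5 -2.4
prop_gap [([291.8, 260.2], 0.73, [0.524, -0.105, 0.112])]
tab_edge [([214.9, 238.8], 0.69, [0.4976, -0.1494, 0.108])]
```

```bash
python3 - <<'E'
from h import *
G=np.array([.5221,-.1052,.112]); A=[]
for i in range(6):
    p=shot("wrist"); s=get_state(); T=pose(s); r=(T[:3,3]-G)*1000; A.append([r@[.272,.962,0],r@[.962,-.272,0],T[2,3]*1000,*s["wrist_force"]])
A=np.array(A); print(A.mean(0).round(1),A.std(0).round(1))
u=np.array([.272,.962,0]);mx=np.array([.962,-.272,0])
g=np.array([*(G[:2]),0])+u*A[0:,0].mean()/1000+mx*A[:,1].mean()/1000; g[2]=A[:,2].mean()/1000+.002
print(A[-1,:3])
for nm,dy,dx,z in (("flange -y-x top",-29,-17,-22),("flange +y-x",19,-17,-22)): print(nm,np.round(proj(p,g+u*dy/1000+mx*dx/1000+[0,0,z/1000]),1))
c=p["color"][160:330,200:470]; cv2.imwrite("pics/w7c.png",cv2.resize(cv2.cvtColor(c,cv2.COLOR_RGB2BGR),None,fx=2.9,fy=2.9,interpolation=cv2.INTER_CUBIC))
E
```

```text
[ 1.860e+01 -1.000e+00  1.937e+02  3.000e-01  1.000e-01 -5.000e-01] [0.  0.1 0.1 0.3 0.5 0.5]
[ 18.61924217  -1.10221475 193.60410861]
flange -y-x top [257.1 267.2]
flange +y-x [358.9 267.2]
```

jog_arm --moves '[{"fingers": 0.9, "slide": [-1, -0.5, 6], "angular": [0, 0, 0]}, {"fingers": 0.9, "slide": [-1, -1, 11], "angular": [0, 0, 0]}, {"fingers": 0.9, "slide": [-1, -1.5, 16], "angular": [0, 0, 0]}, {"fingers": 0.9, "slide": [-1, -1.5, 21], "angular": [0, 0, 0]}, {"fingers": 0.9, "slide": [-1, -1.5, 25], "angular": [0, 0, 0]}, {"fingers": 0.9, "slide": [-1, -1.5, 25], "angular": [0, 0, 0]}]' --squeeze 110

```text
clock: 9.9
tcp_pos: [0.5261, -0.0888, 0.1672]
orientation: [-0.001, 0.138, 0.99, -0.0]
wrist_force: [0.6, -1.8, -0.7]
finger_gap: 0.0206
grip_force: 108.2
```

```bash
cat > rel.py <<'E'
from h import *
G=np.array([.5221,-.1052,.112])
for i in range(2): shot("wrist")
s=get_state();T=pose(s); r=(T[:3,3]-G)*1000; u=np.array([.272,.962,0]);mx=np.array([.962,-.272,0])
print("y,x,z",np.round([r@u,r@mx,T[2,3]*1000],1),"F",s["wrist_force"].round(1),"Fu",(s["wrist_force"]@u).round(1),"tq",s["ft_torque"].round(2),"gap",s["finger_gap"])
E
python3 rel.py
```

```text
y,x,z [ 16.9  -0.8 167.6] F [-0.6 -2.1 -0.8] Fu -2.2 tq [-0.6   0.05  0.03] gap 0.02062190417444901
```

jog_arm --moves '[{"fingers": 0.9, "slide": [0, 0, 6], "angular": [0, 0, 0]}, {"fingers": 0.9, "slide": [0, 0, 11], "angular": [0, 0, 0]}, {"fingers": 0.9, "slide": [0, 0, 16], "angular": [0, 0, 0]}, {"fingers": 0.9, "slide": [0, 0, 21], "angular": [0, 0, 0]}, {"fingers": 0.9, "slide": [0, 0, 25], "angular": [0, 0, 0]}, {"fingers": 0.9, "slide": [0, 0, 27], "angular": [0, 0, 0]}, {"fingers": 0.9, "slide": [0, 0, 27], "angular": [0, 0, 0]}]' --squeeze 110

```text
clock: 10.58
tcp_pos: [0.5257, -0.0885, 0.1401]
orientation: [-0.001, 0.138, 0.99, 0.0]
wrist_force: [-0.8, -4.1, -3.6]
finger_gap: 0.0204
grip_force: 107.7
```

```bash
python3 rel.py
```

```text
y,x,z [ 17.1  -1.1 140.5] F [-1.4 -3.6 -2.6] Fu -3.9 tq [-0.7   0.33 -0.05] gap 0.020539201648646324
```

jog_arm --moves '[{"fingers": 0.9, "slide": [0, 0, 1.5], "angular": [0, 0, 0]}, {"fingers": 0.9, "slide": [0, 0, 3], "angular": [0, 0, 0]}, {"fingers": 0.9, "slide": [0, 0, 4], "angular": [0, 0, 0]}, {"fingers": 0.9, "slide": [0, 0, 4], "angular": [0, 0, 0]}]' --squeeze 110

```text
clock: 11.02
tcp_pos: [0.5265, -0.0886, 0.139]
orientation: [0.001, 0.138, 0.991, -0.0]
wrist_force: [-4.7, -1.0, 9.9]
finger_gap: 0.0207
grip_force: 109.8
```

```bash
python3 rel.py
```

```text
y,x,z [ 17.2  -0.3 139. ] F [-4.7 -1.  11.2] Fu -2.2 tq [-0.55  1.16 -0.11] gap 0.020674675656793786
```

jog_arm --moves '[{"fingers": 0.9, "slide": [0, 0, -2], "angular": [0, 0, 0]}, {"fingers": 0.6, "slide": [0, 0, -2], "angular": [0, 0, 0]}, {"fingers": 0.5, "slide": [0, 0, -2], "angular": [0, 0, 0]}, {"fingers": 0.5, "slide": [0, 0, -2], "angular": [0, 0, 0]}, {"fingers": 0.5, "slide": [0, 0, -2], "angular": [0, 0, 0]}, {"fingers": 0.5, "slide": [0, 0, -25], "angular": [0, 0, 0]}, {"fingers": 0.5, "slide": [0, 0, -55], "angular": [0, 0, 0]}, {"fingers": 0.8, "slide": [0, 0, -70], "angular": [0, 0, 0]}, {"fingers": 1, "slide": [0, 0, -70], "angular": [0, 0, 0]}, {"fingers": 1, "slide": [0, 0, -70], "angular": [0, 0, 0]}]' --squeeze 40

```text
clock: 11.95
tcp_pos: [0.5272, -0.0887, 0.2079]
orientation: [0.001, 0.137, 0.991, 0.0]
wrist_force: [0.3, -0.3, -0.4]
finger_gap: 0.0072
grip_force: 0.0
```

```bash
python3 rel.py; python3 - <<'E'
from h import *
p=shot("wrist"); save(p,"w8")
a=shot("scene"); b=shot("side"); save(a,"s8a"); save(b,"s8b")
Z={"prop_gap":.112,"tab_edge":.108,"pin_hole":.075,"plate_hole":.075,"prop_grip":.140}
for t in Z:
  for n,c in (("w",p),("a",a),("b",b)):
    print(n,t,[(np.round(d["point"],1).tolist(),round(d["p"],2),atz(c,d["point"],Z[t]).round(4).tolist()) for d in tip_of(t,c)][:2])
E
```

```text
y,x,z [ 17.2  -0.9 206.1] F [-0.1  0.4 -0.1] Fu 0.4 tq [ 0.01 -0.03  0.02] gap 0.0003068533707605335
w prop_gap [([217.0, 225.5], 0.63, [0.4927, -0.1503, 0.112])]
a prop_gap [([251.7, 209.1], 0.8, [0.5186, -0.1036, 0.112])]
b prop_gap [([341.9, 192.4], 0.8, [0.514, -0.0899, 0.112])]
w tab_edge []
a tab_edge [([258.3, 214.8], 0.79, [0.5268, -0.081, 0.108])]
b tab_edge [([331.3, 193.2], 0.93, [0.5345, -0.0864, 0.108])]
w pin_hole [([219.0, 232.1], 0.72, [0.5059, -0.1647, 0.075])]
a pin_hole [([235.5, 214.9], 0.63, [0.5058, -0.1625, 0.075])]
b pin_hole [([354.4, 188.1], 0.72, [0.5083, -0.166, 0.075])]
w plate_hole [([218.3, 227.1], 0.7, [0.5019, -0.1638, 0.075])]
a plate_hole [([238.0, 215.1], 0.81, [0.504, -0.1568, 0.075])]
b plate_hole [([358.0, 187.3], 0.93, [0.5019, -0.1713, 0.075])]
w prop_grip [([317.5, 265.6], 0.59, [0.5277, -0.0898, 0.14])]
a prop_grip [([253.7, 198.5], 0.72, [0.5183, -0.0951, 0.14]), ([450.6, 251.1], 0.53, [0.5225, 0.3261, 0.14])]
b prop_grip [([336.7, 179.5], 0.7, [0.5248, -0.089, 0.14])]
```

jog_arm --moves '[{"fingers": 1, "slide": [-1, 0, 15], "angular": [0, 0, 0]}, {"fingers": 1, "slide": [-1, 0, 26], "angular": [0, 0, 0]}, {"fingers": 1, "slide": [-1, 0, 30], "angular": [0, 0, 0]}, {"fingers": 1, "slide": [-1, 0, 33], "angular": [0, 0, 0]}, {"fingers": 1, "slide": [-1, 0, 35], "angular": [0, 0, 0]}, {"fingers": 1, "slide": [-1, 0, 37], "angular": [0, 0, 0]}, {"fingers": 1, "slide": [-1, 0, 37], "angular": [0, 0, 0]}]' --squeeze 40

```text
clock: 13.53
tcp_pos: [0.5281, -0.0889, 0.173]
orientation: [0.002, 0.137, 0.991, -0.0]
wrist_force: [-4.2, 2.0, 12.1]
finger_gap: -0.0001
grip_force: 6.1
```

```bash
python3 rel.py
```

```text
y,x,z [ 17.3   1.3 173. ] F [-4.1  2.  11.4] Fu 0.8 tq [ 0.41  0.83 -0.04] gap 3.917682262577271e-05
```

jog_arm --moves '[{"fingers": 1, "slide": [0, 0, 2], "angular": [0, 0, 0]}, {"fingers": 1, "slide": [0, 0, 4], "angular": [0, 0, 0]}, {"fingers": 1, "slide": [0, 0, 4], "angular": [0, 0, 0]}]' --squeeze 40

```text
clock: 13.88
tcp_pos: [0.5303, -0.0888, 0.1727]
orientation: [0.005, 0.137, 0.991, 0.0]
wrist_force: [-5.6, 4.2, 29.5]
finger_gap: -0.0001
grip_force: 14.8
```

```bash
python3 rel.py
```

```text
y,x,z [ 18.    3.4 172.7] F [-5.7  5.2 30.1] Fu 3.5 tq [ 1.05  1.2  -0.01] gap 5.256187530110393e-06
```

jog_arm --moves '[{"fingers": 1, "slide": [0, 0, -30], "angular": [0, 0, 0]}, {"fingers": 1, "slide": [0, 0, -60], "angular": [0, 0, 0]}, {"fingers": 0.8, "slide": [-20, -25, -85], "angular": [0, 0, 0]}, {"fingers": 0.8, "slide": [-40, -50, -85], "angular": [0, 0, 0]}, {"fingers": 0.8, "slide": [-51, -64, -85], "angular": [0, 0, 0]}, {"fingers": 0.8, "slide": [-51, -64, -85], "angular": [0, 0, 0]}, {"fingers": 0.8, "slide": [-51, -64, -85], "angular": [0, 0, 0]}, {"fingers": 0.8, "slide": [-51, -64, -85], "angular": [0, 0, 0]}]' --squeeze 40

```text
clock: 14.65
tcp_pos: [0.5586, -0.164, 0.2512]
orientation: [-0.0, 0.138, 0.99, 0.0]
wrist_force: [0.1, -0.4, -0.3]
finger_gap: 0.0168
grip_force: 0.0
```

```bash
cat > look.py <<'E'
import sys
from h import *
n=sys.argv[1]; T=pose(); p=shot("wrist"); save(p,n); np.savez(n+".npz",W=p["W"],f=p["f"],cx=p["cx"],cy=p["cy"],T=T)
print(T[:3,3].round(4))
for t,z in (("prop_gap",.112),("tab_edge",.108),("pin_hole",.075),("plate_hole",.075),("prop_grip",.140),("pin_grip",.098)):
    print(t,[(np.round(d["point"],1).tolist(),round(d["p"],2),atz(p,d["point"],z).round(4).tolist()) for d in tip_of(t,p)][:3])
E
python3 look.py w9
```

```text
[ 0.5586 -0.164   0.2512]
prop_gap [([300.9, 157.1], 0.39, [0.5015, -0.1621, 0.112])]
tab_edge [([422.2, 163.4], 0.97, [0.5318, -0.0737, 0.108])]
pin_hole [([302.5, 158.1], 0.96, [0.5058, -0.164, 0.075])]
plate_hole [([301.7, 151.5], 0.84, [0.5003, -0.163, 0.075])]
prop_grip [([410.8, 172.8], 0.65, [0.5298, -0.0902, 0.14])]
pin_grip []
```

```bash
python3 - <<'E'
from h import *
s=get_state(); T=pose(s); print(s["joint_pos"].round(3), np.degrees(np.arctan2(T[1,1],T[0,1])))
print((T[:3,:3].T@(np.array([.560,.240,.25])-T[:3,3])*1000).round())
E
```

```text
[-0.423  0.326  0.086  1.331  0.    -0.148] 74.24025223873025
[109. 389.   1.]
```

jog_arm --moves '[{"fingers": 0.5, "slide": [5, 28, 0], "angular": [0, 0, -6.5]}, {"fingers": 0.3, "slide": [9, 60, 0], "angular": [0, 0, -13]}, {"fingers": 0.3, "slide": [14, 92, 0], "angular": [0, 0, -19.5]}, {"fingers": 0.3, "slide": [19, 124, 0], "angular": [0, 0, -26]}, {"fingers": 0.3, "slide": [23, 156, 0], "angular": [0, 0, -32.5]}, {"fingers": 0.3, "slide": [28, 188, 0], "angular": [0, 0, -39]}, {"fingers": 0.3, "slide": [33, 220, 0], "angular": [0, 0, -45.5]}, {"fingers": 0.3, "slide": [38, 252, 0], "angular": [0, 0, -52]}, {"fingers": 0.3, "slide": [43, 284, 0], "angular": [0, 0, -58.5]}, {"fingers": 0.3, "slide": [47, 316, 0], "angular": [0, 0, -65]}]' --squeeze 40

```text
clock: 15.83
tcp_pos: [0.5996, 0.1543, 0.2515]
orientation: [0.0, -0.419, 0.908, 0.0]
wrist_force: [0.7, 0.4, 0.7]
finger_gap: 0.06
grip_force: 0.0
```

```bash
python3 - <<'E'
from h import *
T=pose(); print(T.round(3).tolist(),np.degrees(np.arctan2(T[1,1],T[0,1])))
print((T[:3,:3].T@(np.array([.610,.240,.23])-T[:3,3])*1000).round())
E
```

```text
[[-0.649, -0.761, 0.0, 0.6], [-0.761, 0.649, 0.0, 0.154], [-0.0, -0.0, -1.0, 0.252], [0.0, 0.0, 0.0, 1.0]] 139.54042063155757
[-72.  48.  22.]
```

jog_arm --moves '[{"fingers": 0.3, "slide": [-25, 16, 8], "angular": [0, 0, -7]}, {"fingers": 0.3, "slide": [-50, 33, 15], "angular": [0, 0, -14]}, {"fingers": 0.3, "slide": [-68, 46, 22], "angular": [0, 0, -21]}, {"fingers": 0.3, "slide": [-72, 48, 22], "angular": [0, 0, -24.6]}, {"fingers": 0.3, "slide": [-72, 48, 22], "angular": [0, 0, -24.6]}, {"fingers": 0.3, "slide": [-72, 48, 22], "angular": [0, 0, -24.6]}, {"fingers": 0.3, "slide": [-72, 48, 22], "angular": [0, 0, -24.6]}]' --squeeze 40

```text
clock: 16.42
tcp_pos: [0.6107, 0.2378, 0.2296]
orientation: [0.0, -0.6, 0.8, -0.0]
wrist_force: [-1.5, -0.4, 0.5]
finger_gap: 0.0598
grip_force: 0.0
```

```bash
python3 look.py w10
```

```text
[0.6107 0.2378 0.2296]
prop_gap []
tab_edge []
pin_hole []
plate_hole []
prop_grip [([606.9, 184.1], 0.62, [0.4243, 0.2463, 0.14])]
pin_grip [([334.4, 94.1], 0.83, [0.5736, 0.145, 0.098]), ([320.1, 238.7], 0.63, [0.6129, 0.2443, 0.098])]
```

jog_arm --moves '[{"fingers": 0.3, "slide": [-7, 0, 30], "angular": [0, 0, 0]}, {"fingers": 0.3, "slide": [-7, 0, 55], "angular": [0, 0, 0]}, {"fingers": 0.3, "slide": [-7, 0, 55], "angular": [0, 0, 0]}, {"fingers": 0.3, "slide": [-7, 0, 55], "angular": [0, 0, 0]}]' --squeeze 40

```text
clock: 17.1
tcp_pos: [0.6114, 0.2445, 0.173]
orientation: [-0.002, -0.6, 0.8, 0.001]
wrist_force: [0.6, -0.2, 1.3]
finger_gap: 0.0598
grip_force: 0.0
```

```bash
python3 look.py w11; python3 - <<'E'
from h import *
T=pose(); p=shot("wrist"); q=dict(np.load("w10.npz"))
d=tip_of("pin_grip",p); b=min(d,key=lambda x:abs(x["point"][0]-320)+abs(x["point"][1]-240))["point"]
X,r=tri([(q,(320.1,238.7)),(p,b)]); print(b,X,r,atz(p,b,.098)); print((T[:3,:3].T@(X-T[:3,3])*1000).round(1),T[:3,3])
a=p["color"]; x,y=map(int,b)
# handle top ring: Hough
g=cv2.cvtColor(a,cv2.COLOR_RGB2GRAY); save(p,"w11b")
cv2.imwrite("pics/w11c.png",cv2.resize(cv2.imread("pics/w11b.png")[y-90:y+110,x-130:x+130],None,fx=3,fy=3)); print(x-130,y-90)
E
```

```text
[0.6114 0.2445 0.173 ]
prop_gap []
tab_edge [([429.6, 343.2], 0.54, [0.5578, 0.3195, 0.108])]
pin_hole []
plate_hole []
prop_grip []
pin_grip [([334.6, 77.9], 0.76, [0.5749, 0.1465, 0.098]), ([317.5, 256.7], 0.62, [0.6129, 0.2434, 0.098])]
[323.7, 255.5] [0.61031608 0.23796808 0.11745261] [np.float64(0.7), np.float64(0.7)] [0.61156481 0.24553629 0.098     ]
[ 7.8  1.  58.3] [0.61334106 0.2451013  0.17579727]
193 165
```

jog_arm --moves '[{"fingers": 0.3, "slide": [0.5, 0, 30], "angular": [0, 0, 0]}, {"fingers": 0.3, "slide": [0.5, 0, 60], "angular": [0, 0, 0]}, {"fingers": 0.4, "slide": [0.5, 0, 80], "angular": [0, 0, 0]}, {"fingers": 0.5, "slide": [0.5, 0, 80], "angular": [0, 0, 0]}, {"fingers": 0.6, "slide": [0.5, 0, 80], "angular": [0, 0, 0]}, {"fingers": 0.8, "slide": [0.5, 0, 80], "angular": [0, 0, 0]}, {"fingers": 0.95, "slide": [0.5, 0, 80], "angular": [0, 0, 0]}, {"fingers": 0.95, "slide": [0.5, 0, 80], "angular": [0, 0, 0]}, {"fingers": 0.95, "slide": [0.5, 0, 80], "angular": [0, 0, 0]}, {"fingers": 0.95, "slide": [0.5, 0, 80], "angular": [0, 0, 0]}]' --squeeze 100

```text
clock: 18.38
tcp_pos: [0.6138, 0.2449, 0.0964]
orientation: [0.002, -0.6, 0.8, -0.001]
wrist_force: [0.6, 1.1, 7.2]
finger_gap: 0.0158
grip_force: 97.6
```

```bash
python3 rel.py; python3 -c "
from h import *
T=pose();print(T[:3,3]); T0=T.copy()
print((T[:3,:3].T@(np.array([.560,-.100,.27])-T[:3,3])*1000).round())"
```

```text
y,x,z [361.8  -7.   96.5] F [-1.   0.4  5.6] Fu 0.1 tq [-0.04  0.06  0.03] gap 0.015427376596195997
[0.61382257 0.2449346  0.09645346]
[ 346.  -45. -174.]
```

jog_arm --moves '[{"fingers": 0.95, "slide": [0, 0, -35], "angular": [0, 0, 0]}, {"fingers": 0.95, "slide": [0, 0, -75], "angular": [0, 0, 0]}, {"fingers": 0.95, "slide": [0, 0, -115], "angular": [0, 0, 0]}, {"fingers": 0.95, "slide": [0, 0, -155], "angular": [0, 0, 0]}, {"fingers": 0.95, "slide": [20, -3, -175], "angular": [0, 0, 0]}, {"fingers": 0.95, "slide": [55, -8, -175], "angular": [0, 0, 0]}, {"fingers": 0.95, "slide": [90, -13, -175], "angular": [0, 0, 0]}, {"fingers": 0.95, "slide": [125, -18, -175], "angular": [0, 0, 0]}, {"fingers": 0.95, "slide": [160, -23, -175], "angular": [0, 0, 0]}, {"fingers": 0.95, "slide": [195, -28, -175], "angular": [0, 0, 0]}]' --squeeze 100

```text
clock: 19.32
tcp_pos: [0.5842, 0.0481, 0.2694]
orientation: [0.0, -0.601, 0.8, -0.0]
wrist_force: [0.2, -0.3, -0.8]
finger_gap: 0.0162
grip_force: 99.1
```

```bash
python3 - <<'E'
from h import *
T=pose(); a=shot("scene"); b=shot("side"); T=pose(); print(T[:3,3],get_state()["wrist_force"])
save(a,"s12a"); save(b,"s12b")
for t in ("pin_grip","pin_tip"):
  for n,c in (("a",a),("b",b)):
    X=T[:3,3]+([0,0,.003] if t=="pin_grip" else [0,0,-.083]); print(n,t,"exp",np.round(proj(c,X),1),[(np.round(d["point"],1).tolist(),round(d["p"],2)) for d in tip_of(t,c)][:3])
print((T[:3,:3].T@(np.array([.540,-.150,.27])-T[:3,3])*1000).round())
i=[]
for n,c in (("s12a",a),("s12b",b)):
    x,y=map(int,proj(c,T[:3,3]+[0,0,-.03])); i.append(cv2.resize(cv2.imread(f"pics/{n}.png")[y-60:y+60,x-40:x+40],None,fx=5,fy=5,interpolation=cv2.INTER_CUBIC)); print(x-40,y-60)
cv2.imwrite("pics/s12c.png",np.hstack(i))
E
```

```text
[0.58418942 0.04482678 0.26952649] [ 0.00727817  0.04859969 -1.65934025]
a pin_grip exp [290.3 164.6] [([291.0, 163.9], 0.74), ([337.5, 271.2], 0.62)]
b pin_grip exp [276.4 145.2] [([270.9, 285.2], 0.77), ([280.1, 142.7], 0.65)]
a pin_tip exp [292.9 207.9] [([290.2, 209.2], 0.97), ([342.0, 297.3], 0.71), ([366.0, 382.6], 0.18)]
b pin_tip exp [279.8 191.2] [([277.9, 192.4], 0.81), ([274.5, 309.8], 0.77)]
[199. -13.  -0.]
251 121
237 103
```

View pics/s12c.png

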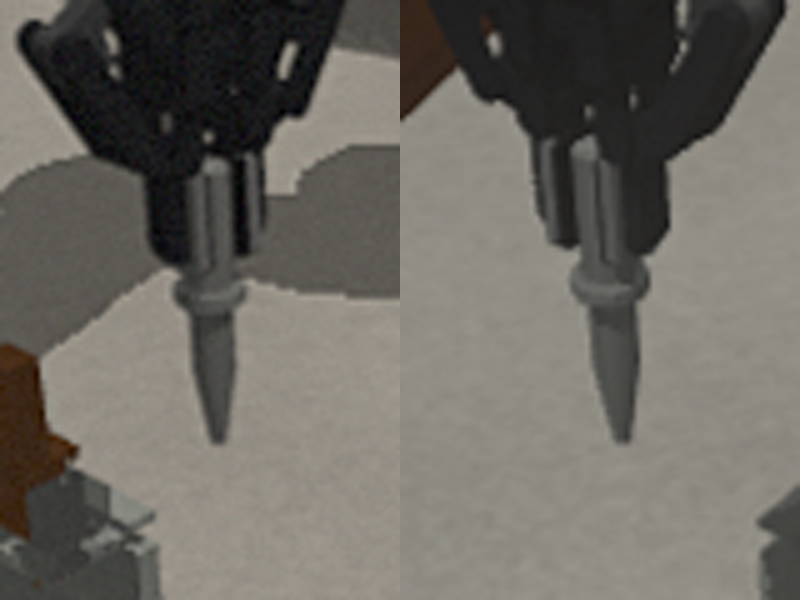

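The crop shows the pin hanging vertically in both views, tips at crop (219,442) and (222,442), matching the size given. The prop's flange sits on the post.

jog_arm --moves '[{"fingers": 0.95, "slide": [35, -10, 0], "angular": [0, 0, 0]}, {"fingers": 0.95, "slide": [70, -18, 0], "angular": [0, 0, 0]}, {"fingers": 0.95, "slide": [105, -18, 0], "angular": [0, 0, 0]}, {"fingers": 0.95, "slide": [140, -12, 0], "angular": [0, 0, 0]}, {"fingers": 0.95, "slide": [175, 0, 0], "angular": [0, 0, 0]}, {"fingers": 0.95, "slide": [205, 12, 0], "angular": [0, 0, 0]}, {"fingers": 0.95, "slide": [222, 19, 0], "angular": [0, 0, 0]}, {"fingers": 0.95, "slide": [222, 19, 0], "angular": [0, 0, 0]}, {"fingers": 0.95, "slide": [222, 19, 40], "angular": [0, 0, 0]}, {"fingers": 0.95, "slide": [222, 19, 65], "angular": [0, 0, 0]}]' --squeeze 100

```text
clock: 20.45
tcp_pos: [0.506, -0.1576, 0.2036]
orientation: [0.001, -0.601, 0.799, -0.001]
wrist_force: [-0.4, 0.1, -3.3]
finger_gap: 0.0159
grip_force: 99.2
```

```bash
cat > pin.py <<'E'
from h import *
p=shot("wrist");p=shot("wrist");T=pose(); p=shot("wrist"); save(p,"wp"); s=get_state()
H=np.array([.5056,-.1640]); u=np.array([.272,.962]);mx=np.array([.962,-.272])
r=(T[:2,3]-H)*1000; print("TCP z",T[2,3],"rel hole mx,u",(r@mx).round(1),(r@u).round(1),"F",s["wrist_force"].round(1),"Fmx",(s["wrist_force"][:2]@mx).round(1),"gap",s["finger_gap"],"yaw",np.degrees(np.arctan2(T[1,1],T[0,1])).round(1),"tilt",T[:2,2].round(3))
for t,z in (("pin_tip",T[2,3]-.083),("pin_grip",T[2,3]+.003),("pin_hole",.075),("plate_hole",.075)):
    for d in tip_of(t,p)[:2]:
        x=(atz(p,d["point"],z)[:2]-H)*1000; print(t,np.round(d["point"],1),round(d["p"],2),"mx,u",(x@mx).round(1),(x@u).round(1))
print("exp tip px",np.round(proj(p,T[:3,3]-[0,0,.083]),1))
E
python3 pin.py
```

```text
TCP z 0.20010621877748178 rel hole mx,u -5.0 7.3 F [-0.3  0.9 -1.1] Fmx -0.5 gap 0.015594137832806313 yaw 163.9 tilt [-0.007  0.004]
pin_tip [321.7 252.2] 0.65 mx,u -6.4 7.0
pin_grip [323.3 322.1] 0.92 mx,u -6.0 5.3
pin_hole [321.4 251. ] 0.73 mx,u -6.7 22.4
pin_hole [312.8 224.2] 0.57 mx,u -0.2 0.4
plate_hole [318.6 220.4] 0.77 mx,u -4.6 -2.6
plate_hole [315.5 199.1] 0.31 mx,u -2.4 -19.1
exp tip px [319.6 252.6]
```

jog_arm --moves '[{"fingers": 0.95, "slide": [7, -5.2, 0], "angular": [0, 0, 0]}, {"fingers": 0.95, "slide": [7, -5.2, 14], "angular": [0, 0, 0]}, {"fingers": 0.95, "slide": [7, -5.2, 28], "angular": [0, 0, 0]}, {"fingers": 0.95, "slide": [7, -5.2, 28], "angular": [0, 0, 0]}, {"fingers": 0.95, "slide": [7, -5.2, 28], "angular": [0, 0, 0]}]' --squeeze 100

```text
clock: 21.22
tcp_pos: [0.5078, -0.167, 0.1766]
orientation: [-0.0, -0.6, 0.8, 0.0]
wrist_force: [0.5, -0.3, -0.9]
finger_gap: 0.0154
grip_force: 99.1
```

```bash
python3 pin.py
```

```text
TCP z 0.17745451311355603 rel hole mx,u 3.6 -2.2 F [-0.4  0.3 -1.6] Fmx -0.5 gap 0.015774155474110804 yaw 163.8 tilt [ 0.002 -0.001]
pin_tip [321. 252.] 0.67 mx,u 3.4 -2.8
pin_grip [318.7 325.1] 0.75 mx,u 4.5 -2.8
pin_hole [328.8 245.8] 0.75 mx,u -2.1 -0.0
plate_hole [330.2 245.3] 0.76 mx,u -3.1 -0.4
exp tip px [320.8 252.8]
```

```bash
python3 pin.py; python3 pin.py|head -1
```

```text
TCP z 0.17665715366129817 rel hole mx,u 3.0 -1.9 F [-0.4 -0.1 -1.6] Fmx -0.3 gap 0.015573535865110745 yaw 163.8 tilt [ 0.001 -0.   ]
pin_tip [321.3 249.7] 0.8 mx,u 2.5 -4.1
pin_grip [320.5 324.5] 0.6 mx,u 3.1 -2.7
pin_hole [325.9 247.4] 0.9 mx,u -0.8 1.2
plate_hole [332.  245.6] 0.87 mx,u -5.1 -0.1
exp tip px [320.7 252.8]
TCP z 0.1762611549606828 rel hole mx,u 2.8 -1.9 F [-1.4  0.1 -2.8] Fmx -1.4 gap 0.015946948427621396 yaw 163.8 tilt [-0.  0.]
```

jog_arm --moves '[{"fingers": 0.95, "slide": [-2.1, 4, 0], "angular": [0, 0, 0]}, {"fingers": 0.95, "slide": [-2.1, 4, 4], "angular": [0, 0, 0]}, {"fingers": 0.95, "slide": [-2.1, 4, 6], "angular": [0, 0, 0]}, {"fingers": 0.95, "slide": [-2.1, 4, 6], "angular": [0, 0, 0]}, {"fingers": 0.95, "slide": [-2.1, 4, 6], "angular": [0, 0, 0]}, {"fingers": 0.95, "slide": [-2.1, 4, 6], "angular": [0, 0, 0]}]' --squeeze 100

```text
clock: 22.77
tcp_pos: [0.5045, -0.1635, 0.1702]
orientation: [0.0, -0.6, 0.8, 0.0]
wrist_force: [-0.4, -0.3, -1.9]
finger_gap: 0.0158
grip_force: 99.1
```

```bash
python3 pin.py|head -1;python3 pin.py
```

```text
TCP z 0.17034834165116322 rel hole mx,u -1.1 0.2 F [-0.8 -0.1 -1.5] Fmx -0.7 gap 0.015454001651880201 yaw 163.8 tilt [0. 0.]
TCP z 0.1703405887795508 rel hole mx,u -1.2 0.2 F [ 1.  -0.9 -1.8] Fmx 1.2 gap 0.015657463689805223 yaw 163.8 tilt [0. 0.]
pin_tip [322.4 252.1] 0.9 mx,u -2.3 -0.3
pin_tip [324.8 246. ] 0.19 mx,u -3.9 -4.5
pin_hole [320.5 244.5] 0.67 mx,u -1.1 -1.1
exp tip px [320.6 252.8]
```

jog_arm --moves '[{"fingers": 0.95, "slide": [0, 0, 5], "angular": [0, 0, 0]}, {"fingers": 0.95, "slide": [0, 0, 10], "angular": [0, 0, 0]}, {"fingers": 0.95, "slide": [0, 0, 14], "angular": [0, 0, 0]}, {"fingers": 0.95, "slide": [0, 0, 18], "angular": [0, 0, 0]}, {"fingers": 0.95, "slide": [0, 0, 18], "angular": [0, 0, 0]}]' --squeeze 100

```text
clock: 23.88
tcp_pos: [0.5038, -0.1631, 0.151]
orientation: [-0.0, -0.6, 0.8, 0.001]
wrist_force: [-0.1, -0.9, -1.4]
finger_gap: 0.0157
grip_force: 99.1
```

```bash
python3 pin.py|head -1
```

```text
TCP z 0.15187498000265676 rel hole mx,u -1.5 0.3 F [-0.1  0.7 -1.5] Fmx -0.3 gap 0.015881176674862794 yaw 163.8 tilt [-0.001  0.   ]
```

jog_arm --moves '[{"fingers": 0.95, "slide": [0, -0.5, 3], "angular": [0, 0, 0]}, {"fingers": 0.95, "slide": [0, -0.9, 6], "angular": [0, 0, 0]}, {"fingers": 0.95, "slide": [0, -0.9, 9], "angular": [0, 0, 0]}, {"fingers": 0.95, "slide": [0, -0.9, 12], "angular": [0, 0, 0]}, {"fingers": 0.95, "slide": [0, -0.9, 12], "angular": [0, 0, 0]}]' --squeeze 100

```text
clock: 24.65
tcp_pos: [0.5049, -0.1635, 0.1393]
orientation: [-0.0, -0.6, 0.8, 0.001]
wrist_force: [-1.0, 0.4, -0.7]
finger_gap: 0.0159
grip_force: 99.2
```

```bash
python3 pin.py|head -1
```

```text
TCP z 0.1398537376241485 rel hole mx,u -0.7 0.3 F [-1.8  0.  -2. ] Fmx -1.8 gap 0.015702383113779295 yaw 163.8 tilt [-0.001  0.001]
```

jog_arm --moves '[{"fingers": 0.95, "slide": [0, -0.2, 3], "angular": [0, 0, 0]}, {"fingers": 0.95, "slide": [0, -0.4, 6], "angular": [0, 0, 0]}, {"fingers": 0.95, "slide": [0, -0.4, 9], "angular": [0, 0, 0]}, {"fingers": 0.95, "slide": [0, -0.4, 12], "angular": [0, 0, 0]}, {"fingers": 0.95, "slide": [0, -0.4, 12], "angular": [0, 0, 0]}]' --squeeze 100

```text
clock: 25.42
tcp_pos: [0.5055, -0.1637, 0.1275]
orientation: [-0.0, -0.6, 0.8, 0.0]
wrist_force: [-0.5, -0.6, -1.0]
finger_gap: 0.016
grip_force: 99.1
```

```bash
python3 pin.py|head -1
```

```text
TCP z 0.127987229168115 rel hole mx,u 0.0 0.2 F [-0.1 -0.3 -2. ] Fmx -0.0 gap 0.015608667501573399 yaw 163.8 tilt [-0.  0.]
```

jog_arm --moves '[{"fingers": 0.95, "slide": [0, 0, 4], "angular": [0, 0, 0]}, {"fingers": 0.95, "slide": [0, 0, 8], "angular": [0, 0, 0]}, {"fingers": 0.95, "slide": [0, 0, 12], "angular": [0, 0, 0]}, {"fingers": 0.95, "slide": [0, 0, 16], "angular": [0, 0, 0]}, {"fingers": 0.95, "slide": [0, 0, 20], "angular": [0, 0, 0]}, {"fingers": 0.95, "slide": [0, 0, 20], "angular": [0, 0, 0]}]' --squeeze 100

```text
clock: 26.27
tcp_pos: [0.5053, -0.1636, 0.1071]
orientation: [-0.0, -0.6, 0.8, 0.001]
wrist_force: [0.0, 0.2, -2.2]
finger_gap: 0.0155
grip_force: 99.2
```

```bash
python3 pin.py|head -1
```

```text
TCP z 0.10785996924707232 rel hole mx,u -0.2 0.3 F [-0.2 -0.1 -2.6] Fmx -0.2 gap 0.015908472826287146 yaw 163.8 tilt [-0.001  0.   ]
```

jog_arm --moves '[{"fingers": 0.95, "slide": [0, 0, 3], "angular": [0, 0, 0]}, {"fingers": 0.95, "slide": [0, 0, 6], "angular": [0, 0, 0]}, {"fingers": 0.95, "slide": [0, 0, 8], "angular": [0, 0, 0]}, {"fingers": 0.95, "slide": [0, 0, 9], "angular": [0, 0, 0]}, {"fingers": 0.95, "slide": [0, 0, 9], "angular": [0, 0, 0]}]' --squeeze 100

```text
clock: 27.03
tcp_pos: [0.5057, -0.1638, 0.1012]
orientation: [0.0, -0.6, 0.8, -0.001]
wrist_force: [-8.0, 3.4, 14.9]
finger_gap: 0.0159
grip_force: 101.3
```

```bash
python3 pin.py|head -1
```

```text
TCP z 0.1012412047517254 rel hole mx,u 0.0 0.2 F [-7.2  3.3 15.2] Fmx -7.9 gap 0.015516309280207401 yaw 163.8 tilt [ 0.001 -0.001]
```

jog_arm --moves '[{"fingers": 0.95, "slide": [0, 0, -1.5], "angular": [0, 0, 0]}, {"fingers": 0.7, "slide": [0, 0, -1.5], "angular": [0, 0, 0]}, {"fingers": 0.55, "slide": [0, 0, -1.5], "angular": [0, 0, 0]}, {"fingers": 0.55, "slide": [0, 0, -1.5], "angular": [0, 0, 0]}, {"fingers": 0.55, "slide": [0, 0, -1.5], "angular": [0, 0, 0]}, {"fingers": 0.55, "slide": [0, 0, -25], "angular": [0, 0, 0]}, {"fingers": 0.55, "slide": [0, 0, -60], "angular": [0, 0, 0]}, {"fingers": 0.8, "slide": [0, 0, -70], "angular": [0, 0, 0]}, {"fingers": 1, "slide": [0, 0, -70], "angular": [0, 0, 0]}, {"fingers": 1, "slide": [0, 0, -70], "angular": [0, 0, 0]}]' --squeeze 40

```text
clock: 28.22
tcp_pos: [0.5064, -0.1641, 0.1696]
orientation: [0.0, -0.6, 0.8, -0.001]
wrist_force: [0.0, -0.2, -0.7]
finger_gap: 0.0024
grip_force: 0.0
```

```bash
python3 pin.py
```

```text
TCP z 0.1679281804778161 rel hole mx,u -0.7 0.4 F [-0.8  0.1 -0.9] Fmx -0.8 gap 0.00030168012290015297 yaw 163.8 tilt [-0.002  0.001]
pin_grip [317.6 262.9] 0.87 mx,u 0.5 -28.8
exp tip px [320.4 252.8]
```

jog_arm --moves '[{"fingers": 1, "slide": [0, 0, 15], "angular": [0, 0, 0]}, {"fingers": 1, "slide": [0, 0, 26], "angular": [0, 0, 0]}, {"fingers": 1, "slide": [0, 0, 30], "angular": [0, 0, 0]}, {"fingers": 1, "slide": [0, 0, 33], "angular": [0, 0, 0]}, {"fingers": 1, "slide": [0, 0, 36], "angular": [0, 0, 0]}, {"fingers": 1, "slide": [0, 0, 36], "angular": [0, 0, 0]}, {"fingers": 1, "slide": [0, 0, 36], "angular": [0, 0, 0]}]' --squeeze 40

```text
clock: 29.15
tcp_pos: [0.5071, -0.1643, 0.1362]
orientation: [0.001, -0.6, 0.8, -0.002]
wrist_force: [-2.3, 1.3, 13.3]
finger_gap: 0.0001
grip_force: 6.9
```

```bash
python3 pin.py|head -1
```

```text
TCP z 0.13618165651422717 rel hole mx,u 1.5 0.1 F [-2.5  1.6 13.4] Fmx -2.8 gap 0.0001192292564099395 yaw 163.8 tilt [ 0.004 -0.002]
```

Contact came at 0.1362 m, so the handle top is at 125 mm and the collar is seated. I'll retreat and check.

jog_arm --moves '[{"fingers": 1, "slide": [0, 0, -30], "angular": [0, 0, 0]}, {"fingers": 1, "slide": [0, 0, -70], "angular": [0, 0, 0]}, {"fingers": 1, "slide": [0, 0, -110], "angular": [0, 0, 0]}, {"fingers": 1, "slide": [-30, 0, -120], "angular": [0, 0, 0]}, {"fingers": 1, "slide": [-60, 0, -120], "angular": [0, 0, 0]}, {"fingers": 1, "slide": [-80, 0, -120], "angular": [0, 0, 0]}, {"fingers": 1, "slide": [-80, 0, -120], "angular": [0, 0, 0]}, {"fingers": 1, "slide": [-80, 0, -120], "angular": [0, 0, 0]}]'

```text
clock: 30.17
tcp_pos: [0.5283, -0.0862, 0.2536]
orientation: [0.0, -0.601, 0.799, -0.0]
wrist_force: [-0.6, -1.0, 1.7]
finger_gap: 0.0001
grip_force: 0.0
```

```bash
python3 look.py w20; python3 - <<'E'
from h import *
p=shot("wrist"); a=shot("scene"); b=shot("side")
for n,c in (("a",a),("b",b),("w",p)):
    for t,X in (("pin_grip",(.5056,-.164,.103)),("prop_grip",(.5267,-.0888,.140)),("tab_edge",(.5313,-.0725,.108)),("flask",(.744,.0537,0)),("bowl",(.54,.398,0))):
        print(n,t,"exp",np.round(proj(c,np.array(X)),1),[(np.round(d["point"],1).tolist(),round(d["p"],2)) for d in tip_of(t,c)][:3])
E
```

```text
[ 0.5283 -0.0862  0.2536]
prop_gap []
tab_edge [([320.1, 233.1], 0.37, [0.5305, -0.0799, 0.108])]
pin_hole [([322.9, 124.2], 0.92, [0.5046, -0.1615, 0.075])]
plate_hole [([318.2, 122.8], 0.86, [0.5081, -0.1637, 0.075])]
prop_grip [([318.8, 121.5], 0.75, [0.507, -0.165, 0.14]), ([536.4, 426.9], 0.69, [0.3901, 0.1418, 0.14])]
pin_grip [([319.4, 119.8], 0.88, [0.5064, -0.1658, 0.098])]
a pin_grip exp [233.5 204. ] [([342.0, 270.0], 0.77), ([234.8, 205.9], 0.44)]
a prop_grip exp [253.8 200.9] [([253.4, 199.5], 0.81), ([448.8, 251.0], 0.7), ([234.5, 213.7], 0.33)]
a tab_edge exp [260.4 216.7] [([257.0, 216.6], 0.74)]
a flask exp [256.2 339.8] [([255.6, 342.9], 0.96), ([232.2, 207.0], 0.58)]
a bowl exp [476.3 328.7] [([477.7, 328.5], 0.8)]
b pin_grip exp [356.  177.5] [([270.9, 282.8], 0.53), ([360.0, 175.7], 0.5)]
b prop_grip exp [335.7 179.4] [([334.7, 179.5], 0.95), ([385.2, 420.1], 0.6)]
b tab_edge exp [330.7 197.4] [([334.4, 195.5], 0.69), ([219.7, 449.7], 0.33)]
b flask exp [210.2 257. ] [([210.8, 258.2], 0.98)]
b bowl exp [219.4 448. ] [([217.9, 449.2], 0.72)]
w pin_grip exp [320.5 124. ] [([320.5, 125.0], 0.94)]
w prop_grip exp [321.6 236.3] [([536.3, 424.7], 0.73), ([321.1, 236.3], 0.63)]
w tab_edge exp [321.5 243.3] [([323.4, 246.5], 0.92)]
w flask exp [190.7 346.3] [([188.0, 347.6], 0.67)]
w bowl exp [400.2 495.6] []
```

Prop, pin, tab and bystanders all stand where they should.

```bash
python3 -c "
from workcell import *
print(hand_in())"
```

```text
the job is handed in; nothing more can be done
None
```

The job is handed in, though no verdict came back: the prop is pressed home and released with the shutter held open, the pin's collar is on the top plate, and the flask and bowl measured where they started (the brush was not re-checked).

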